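# Bring the bowl out from the back of a loaded kiln shelf to the banding wheel

## Robot

A 6-joint arm with a two-finger parallel gripper is mounted at the origin on the work surface. World frame = base frame: x ahead of the robot, y to its left, z up, the work surface at z = 0. Lengths are in m, angles in rad, forces in N, time in s.
With the tool pointing down it reaches from about 0.35 to 0.85 m from the base axis. Payload 8.1 kg.
Tool frame: the origin (TCP) lies at the very end of the fingers, on their centre line; the grasp point (between the pads) lies 19 mm behind it; z points along the fingers, y is the line along which they close (so a half turn about z gives the same grasp; the last joint's range is limited). The gripper opens to 93 mm and grips with 3 to 60 N. Pads are 15 mm wide; open, the fingers measure 128 mm over their backs; the gripper's body (75 mm by 188 mm) begins 65 mm behind the grasp point.
Start: joints at [1.127, 0.13, 1.488, -0, 1.523, -0.085], TCP at [0.211, 0.562, 0.219] pointing down, gripper open.
Joint ranges: [-2.96, 2.96], [-0.89, 2.26], [0.02, 2.5], [-1.34, 4.48], [0, 2.73], [-2.66, 2.66]. Speed limits (rad/s): [2.39, 2.39, 2.79, 3.14, 3.14, 3.14].

## Interface

Orientations are given as a unit quaternion [x, y, z, w].
In Python, from workcell import get_state, imaging, arm, models gives the robot as it stands.
- The arm moves only by the tool apply_moves, never from a script. Its argument "moves" is a list of rows, each an object with "delta_pos": the shift along the world's x, y, z in m, a list of three; "roll": the turn about the world's z in rad. In form: [{"delta_pos": [tx, ty, tz], "roll": roll}, ...]. A call has 1 to 12 rows; each row shifts and turns the commanded pose from where the row before left it; what a row does not reach is not made up. A row lasts 1/8 s, in which the tool goes at most 62.5 mm and 10.7 degrees, less where a joint would pass 70% of its speed; a pose out of reach is approached as far as the arm can. A call with a gripper value outside its range is refused whole. "grip" is the opening, from -1 (shut) to 1 (fully open), set as the call begins (left out, the last holds). The fingers move at their own pace and stop on an object; the grip force is fixed at half the most. Time passes only in rows, so rows that do not move let the fingers close. It gives the time, the measured TCP pose, the force, the opening and the grip force at its end, in the units of the state.
- get_state(): the state, without advancing time (a new reading comes with each control period).
- imaging.snapshot(name): name is "scene" or "top"; returns the picture (420x560x3 uint8, red, green, blue); there is no depth.
- imaging.camera_model(name): a dict with "fovy" (degrees; the focal length in pixels is half the picture's height over the tangent of half this angle, whatever the lens; pixels are square), "cx", "cy" (the principal point, pixels), "R" (3x3) and "t" (3): a world point X has camera coordinates R X + t. Camera axes: x right, y down, z forward; pixel columns grow to the right and rows downward; lengths in m; the calibration is good to about 2 mm. A picture is of the moment at which its call begins. camera_model takes no time and is no camera call.
- arm.hand_in(): hands the job in; it is judged then, once.
Trained networks look in the newest picture that a camera, given by its name, has taken for a name from the list of things; names that differ only in an ending like _2 or _b are one class to them, and where a whole thing is asked for, a point or a joint stands for the part that bears it (a point fixed in the world has none). Each returns a list of dicts, best first, with "p" (0 to 1); they miss things now and then, are a little off and sometimes report something else, mostly with a low value. They report only what shows in the picture. A call takes as long as a camera call.
- models.silhouettes(camera, thing): "region" (420x560 bool, what is visible of it) and "pixel" ([column, row] in pixels, amid what is visible of it).
- models.place_of(camera, thing): "pixel" ([column, row] in pixels: a listed point, or the origin of a listed thing).
The state is a dict: "time_s": time; "joint_pos": joint angles; "dq": joint speeds; "joint_torque": joint torques, N m; "tool_pos": TCP position; "ee_rot": TCP orientation; "wrist_force": force on the tool from outside, world axes, zero at the start; "torque": the same for the moment, N m; "opening": finger opening in m; "gripper_force": force on a finger pad.
Only numpy, scipy, OpenCV 4.12 (cv2) and the standard library are available. Lean on these libraries where they do the work, as an engineer would, in place of code of your own. Each camera call takes 0.05 s, during which the arm holds its last target. There are 200 camera calls.

## Task

The small footed bowl at the back of the loaded kiln shelf still has to be decorated. Clear the bottle vase, the candlestick and the tumbler that hem it in onto the bare ware board, lift the bowl out and stand it in the centre of the banding wheel, then put the three pots back on the kiln shelf, each upright on the spot where it stood. Everything is fragile: set pots down rather than drop them, tip nothing over, and leave the egg cup and the cone pack on the shelf undisturbed.

Things in the scene. Friction and masses are not known exactly. Their poses are not given: they have to be found in the camera images.
- bottle_vase: Terracotta bottle vase, round, about 320 g, 160 mm tall: foot 48 mm across, belly 66 mm across at 26 to 48 mm height, narrowing to a straight neck 28 mm across from 96 to 148 mm height (grip it there), lip 36 mm across on top. Origin: centre of the underside, z up its axis. Starts on the kiln shelf, in one of the three places before the bowl.
- candlestick: Terracotta candlestick, round, about 280 g, 150 mm tall: foot 66 mm across, 10 mm thick, flaring up to a stem 24 mm across, topped by a straight-sided cup 38 mm across from 110 to 150 mm height (grip it there). Origin: centre of the underside, z up. Starts on the kiln shelf, in one of the three places before the bowl.
- tumbler: Tall open terracotta tumbler, no handle, about 260 g, 135 mm tall: 56 mm across at the foot, 62 mm and straight from 60 mm height to the rim, wall 4 mm. Grip it across the outside near the rim. Origin: centre of the underside, z up. Starts on the kiln shelf, in one of the three places before the bowl.
- bowl: Small footed terracotta bowl, about 130 g, 44 mm tall: foot 38 mm across, 62 mm across at 24 mm height, 64 mm at the rim, wall 4 mm. Grip it across the outside of the rim. Origin: centre of the underside, z up. Starts about 62 mm behind the middle of the kiln shelf; the three tall pots stand 70 to 90 mm from it between axes, too close for a gripper to come down.
- kiln_shelf: Kiln shelf, fixed, lying on the bench: pale slab 280 x 280 mm, 18 mm thick. On it stand three square props 38 mm across, 115 mm tall, part of the fixed shelf: two in the back corners (x 118, y +-118 mm), one mid-front (x -118, y 0). Origin: centre of the underside, x to the back, away from the robot, z up; top face at z = 18 mm.
- ware_board: Ware board, fixed, bare: plywood plank 360 mm long (x), 150 mm wide (y), on two battens; flat top face 30 mm above the bench. Origin: centre, at bench level; x along its length. It lies to the left or the right of the kiln shelf.
- banding_wheel: Banding wheel (potter's turntable), base fixed: dark cast foot, round aluminium head 180 mm across with engraved centring rings, flat top face 80 mm above the bench. The head turns about the vertical with slight friction; it need not be turned. Origin: on that axis, at bench level, z up. On the other side of the kiln shelf from the ware board.
- egg_cup: Egg cup of terracotta, 46 mm across and 56 mm tall, standing loose near the front left corner of the kiln shelf; leave it there. Origin: centre of its underside.
- cone_pack: Witness-cone pack: three thin pale cones in a row on a grey pad 24 x 58 mm, about 58 mm tall in all, standing loose near the front right corner of the kiln shelf; leave it there. Origin: centre of its underside.

How it is judged:
On the way, in this order (a step that is already met when the one before it is completed fails the run):
1. the bottle vase, the candlestick and the tumbler all stand upright and released on the ware board (z of bottle_vase in the frame of ware_board between 0.026 and 0.036 m and x of bottle_vase in the frame of ware_board between -0.175 and 0.175 m and y of bottle_vase in the frame of ware_board between -0.07 and 0.07 m and angle between each of bottle_vase, candlestick, tumbler's own z axis and vertical below 0.08 rad and contact force between the fingers and bottle_vase below 0.05 N and linear speed of each of bottle_vase, candlestick, tumbler below 0.03 m/s and z of candlestick in the frame of ware_board between 0.026 and 0.036 m and x of candlestick in the frame of ware_board between -0.175 and 0.175 m and y of candlestick in the frame of ware_board between -0.07 and 0.07 m and contact force between the fingers and candlestick below 0.05 N and z of tumbler in the frame of ware_board between 0.026 and 0.036 m and x of tumbler in the frame of ware_board between -0.175 and 0.175 m and y of tumbler in the frame of ware_board between -0.07 and 0.07 m and contact force between the fingers and tumbler below 0.05 N), for 0.2 s.
2. the bowl stands upright and released on the banding wheel, within 10 mm of its centre (horizontal distance between bowl and banding_wheel below 0.01 m and z of bowl in the frame of banding_wheel between 0.076 and 0.085 m and angle between bowl's own z axis and vertical below 0.08 rad and contact force between the fingers and bowl below 0.05 N and linear speed of bowl below 0.03 m/s), for 0.2 s.
At the end, for the whole second after the job is handed in: The bowl stands upright on the head of the banding wheel, its axis within 10 mm of the wheel's; the bottle vase, the candlestick and the tumbler stand upright on the kiln shelf, each within 15 mm of where it stood at the start; everything is released and at rest (all of step 2 and distance of each of bottle_vase, candlestick, tumbler from where it was at the start of the episode below 0.015 m and angle between each of bottle_vase, candlestick, tumbler's own z axis and vertical below 0.08 rad and linear speed of each of bottle_vase, candlestick, tumbler below 0.03 m/s and angular speed of each of bottle_vase, candlestick, tumbler below 0.2 rad/s); the robot touches nothing.
It fails at once if one of the four pots is tipped by more than 0.5 rad (angle between any of bottle_vase, candlestick, tumbler, bowl's own z axis and vertical above 0.5 rad).
It fails at once if one of the four pots is dropped or thrown: it moves faster than 0.7 m/s while the fingers do not hold it (a fall of some 25 mm) ((linear speed of bottle_vase above 0.7 m/s and contact force between the fingers and bottle_vase below 0.01 N) or (linear speed of candlestick above 0.7 m/s and contact force between the fingers and candlestick below 0.01 N) or (linear speed of tumbler above 0.7 m/s and contact force between the fingers and tumbler below 0.01 N) or (linear speed of bowl above 0.7 m/s and contact force between the fingers and bowl below 0.01 N)).
It fails at once if the egg cup or the cone pack is moved by more than 20 mm or tipped over (distance of any of egg_cup, cone_pack from where it was at the start of the episode above 0.02 m or angle between any of egg_cup, cone_pack's own z axis and vertical above 0.5 rad).
It also fails if it takes over 147 s, if anything falls off the work surface, if the arm or the gripper's body presses on something with over 40 N, if the wrist force passes 120 N, or if a joint passes its speed limit or range.

## Working session

There is one attempt and no reset: what is moved stays moved. The work goes in short steps, Python scripts to look and compute and a tool call to move; the robot and the scene stay as the last step left them, time stands still between calls to the robot, and variables do not carry over. Pictures are saved under pics/ and viewed, at most 14 in all, crops included, and the job is handed in when it is done.

Besides the shell and the picture viewer there is one more tool, called after "Request:" as a command line: name --argument value ..., lists and objects as JSON in quotes. apply_moves: Moves the arm, as the interface text tells. Its arguments: {"type":"object","properties":{"moves":{"type":"array"},"grip":{"type":"number"}},"required":["moves"]}

```bash
mkdir -p pics
cat > h.py <<'E'
import numpy as np, cv2
from workcell import get_state, imaging, arm, models
def cam(n):
    c=imaging.camera_model(n); f=210/np.tan(np.radians(c['fovy'])/2)
    return f,c['cx'],c['cy'],np.array(c['R']),np.array(c['t'])
def proj(n,X):
    f,cx,cy,R,t=cam(n); p=R@np.array(X)+t; return np.array([cx+f*p[0]/p[2],cy+f*p[1]/p[2]])
def ray(n,px):
    f,cx,cy,R,t=cam(n); d=R.T@np.array([(px[0]-cx)/f,(px[1]-cy)/f,1]); return -R.T@t,d/np.linalg.norm(d)
def atz(n,px,z):
    o,d=ray(n,px); return o+d*(z-o[2])/d[2]
def tri(pa,pb,a='scene',b='top'):
    o1,d1=ray(a,pa);o2,d2=ray(b,pb)
    s=np.linalg.lstsq(np.c_[d1,-d2],o2-o1,rcond=None)[0]
    p,q=o1+s[0]*d1,o2+s[1]*d2
    return (p+q)/2,np.linalg.norm(p-q)
E
python3 - <<'E'
from h import *
np.set_printoptions(precision=4,suppress=True)
ims=[imaging.snapshot(n) for n in('scene','top')]
for n,i in zip(('scene','top'),ims):
    cv2.imwrite(f'pics/{n}0.png',i[:,:,::-1]); f,cx,cy,R,t=cam(n); print(n,f,cx,cy,-R.T@t, R.tolist())
for th in 'bottle_vase candlestick tumbler bowl kiln_shelf ware_board banding_wheel egg_cup cone_pack'.split():
    r={n:models.place_of(n,th)[:2] for n in('scene','top')}
    print(th,r)
    if r['scene'] and r['top']: print('   ',tri(r['scene'][0]['pixel'],r['top'][0]['pixel']))
print(get_state())
E
```

```text
scene 506.0662600759082 281.0794615167949 206.8480304828548 [ 1.1967 -0.0416  0.8079] [[0.0574091919641674, 0.9983340830495174, 0.005765700278449878], [0.7670898173870838, -0.04041375342982464, -0.6402655235093982], [-0.6389658807315708, 0.04117993632089397, -0.7681320303864015]]
top 431.98003330876975 278.804433994305 208.51301780010337 [0.3522 0.0032 0.9761] [[-0.06447204207874888, -0.9979147364857599, 0.0030877977187724367], [-0.9714015300803482, 0.062049932920605184, -0.2291917825361675], [0.22852225963295894, -0.01777595367636942, -0.9733763877982361]]
bottle_vase {'scene': [{'pixel': [319.4, 241.1], 'p': 0.96}], 'top': [{'pixel': [241.7, 191.3], 'p': 0.86}]}
    (array([0.6249, 0.0695, 0.012 ]), np.float64(0.0017094396621829037))
candlestick {'scene': [{'pixel': [245.1, 237.1], 'p': 0.83}], 'top': [{'pixel': [301.3, 189.8], 'p': 0.62}]}
    (array([ 0.6164, -0.0707,  0.0236]), np.float64(0.004455272158431128))
tumbler {'scene': [{'pixel': [286.7, 223.3], 'p': 0.79}], 'top': [{'pixel': [270.2, 206.6], 'p': 0.64}]}
    (array([0.5828, 0.0072, 0.0185]), np.float64(0.00443149374844
[... 848 characters left out ...]
.7], 'p': 0.55}], 'top': []}
cone_pack {'scene': [{'pixel': [245.9, 191.9], 'p': 0.69}], 'top': [{'pixel': [308.5, 243.7], 'p': 0.83}]}
    (array([ 0.4927, -0.0729,  0.0154]), np.float64(0.005430732990088645))
{'time_s': 1.0, 'joint_pos': array([ 1.1266,  0.1304,  1.4882, -0.    ,  1.523 , -0.0854]), 'dq': array([ 0.0004, -0.0013, -0.0013,  0.0003, -0.001 ,  0.0001]), 'joint_torque': array([ -0.0017, -55.9773, -49.2068,   0.077 ,   0.0226,  -0.0001]), 'tool_pos': array([0.2107, 0.5618, 0.2186]), 'ee_rot': array([0.1784, 0.984 , 0.    , 0.    ]), 'wrist_force': array([-0.0246,  0.2848,  0.4856]), 'torque': array([0.0822, 0.0603, 0.0053]), 'gripper_force': 0.0, 'opening': 0.09269433135627167}
```

View pics/scene0.png

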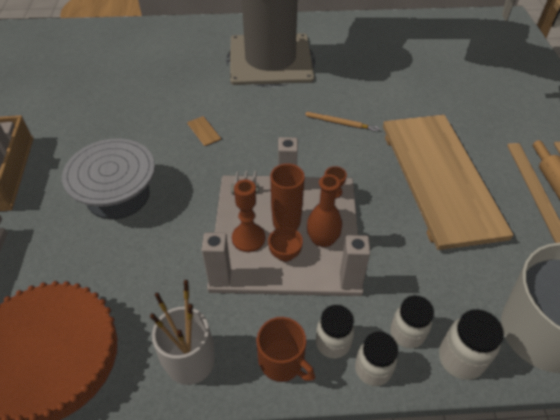

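View pics/top0.png

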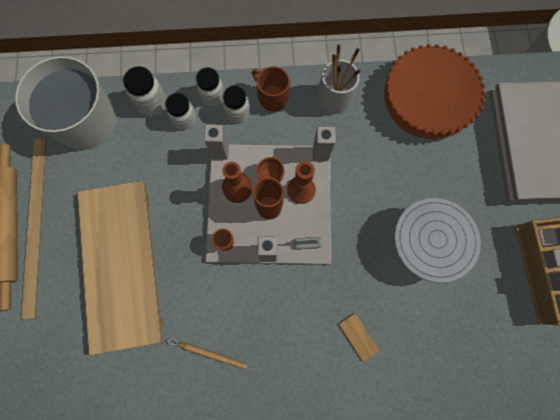

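The scene view looks from the back. It shows the candlestick at (247,215), the tumbler at (288,200), the vase at (326,210) and the bowl at (285,243). The board is on the right (y+) and the wheel on the left. I'll refine the rims next with silhouettes and crops.

Run:
```python
from h import *
np.set_printoptions(precision=4,suppress=True)
a=cv2.imread('pics/scene0.png')[150:300,195:385]; b=cv2.imread('pics/top0.png')[115:275,195:345]
cv2.imwrite('pics/sc.png',cv2.resize(a,None,fx=4,fy=4,interpolation=3)); cv2.imwrite('pics/tc.png',cv2.resize(b,None,fx=3.7,fy=3.7,interpolation=3))
for th in 'bottle_vase candlestick tumbler bowl banding_wheel ware_board'.split():
    for n in('scene','top'):
        for m in models.silhouettes(n,th)[:1]:
            r=m['region']; ys,xs=np.nonzero(r); print(th,n,round(m['p'],2),m['pixel'],xs.min(),xs.max(),ys.min(),ys.max(),r.sum())
            np.save(f'pics/{th}_{n}.npy',r)
            if th=='ware_board':
                c=max(cv2.findContours(r.astype(np.uint8),0,2)[0],key=cv2.contourArea); q=cv2.approxPolyDP(c,8,True)[:,0]; print(q.tolist(),[atz(n,p,.03)[:2].round(3).tolist() for p in q])
```

```text
bottle_vase scene 0.88 [323.9, 217.1] 307 341 175 245 1640
bottle_vase top 0.9 [236.9, 181.7] 222 251 162 202 923
candlestick scene 0.92 [245.4, 219.8] 232 265 179 251 1680
candlestick top 0.63 [302.5, 182.3] 287 314 161 203 907
tumbler scene 0.89 [285.8, 196.0] 272 304 163 227 1887
tumbler top 0.93 [267.5, 200.3] 252 283 176 219 1102
bowl scene 0.57 [286.7, 243.4] 269 302 227 261 902
bowl top 0.82 [266.5, 170.8] 256 283 157 180 541
banding_wheel scene 0.75 [109.6, 177.0] 63 154 138 218 5660
banding_wheel top 0.58 [436.2, 239.4] 394 480 198 282 5756
ware_board scene 0.58 [445.1, 184.3] 383 512 115 248 9626
[[384, 122], [438, 248], [511, 237], [444, 115]] [[0.305, 0.254], [0.666, 0.289], [0.648, 0.435], [0.288, 0.401]]
```

View pics/sc.png

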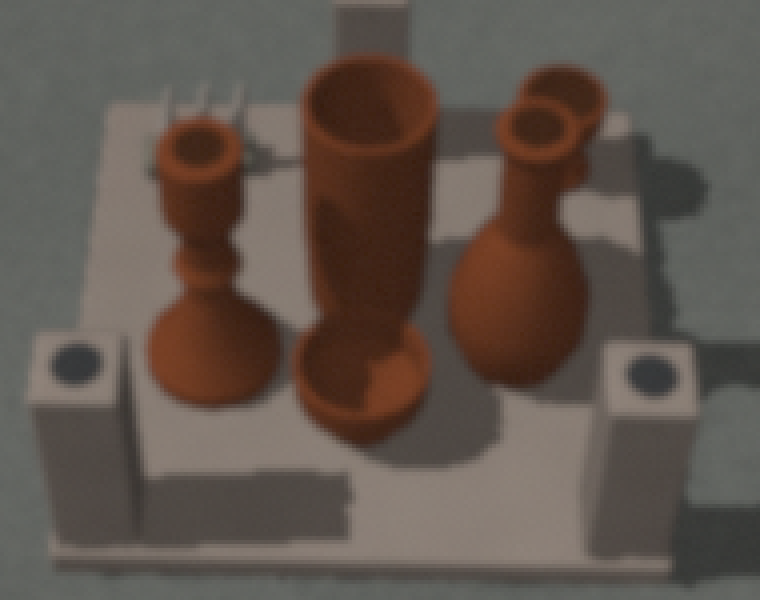

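View pics/tc.png

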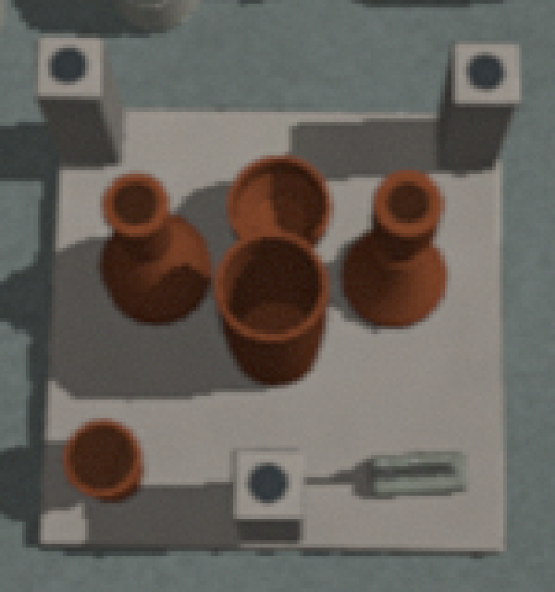

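Rim centres by eye:

| Thing | Scene crop | Top crop |
|---|---|---|
| Vase | (539,128) | (136,204) |
| Candlestick | (201,149) | (407,204) |
| Tumbler | (371,103) | (271,287) |
| Bowl | (363,367) | (279,207) |

Prop tops: (76,364), (653,376) in the scene crop, and (68,65), (485,71) in the top crop.

Run:
```python
from h import *
np.set_printoptions(precision=4,suppress=True)
S=lambda x,y:(195+x/4-.4,150+y/4-.4); T=lambda x,y:(195+x/3.7-.4,115+y/3.7-.4)
P={'vase':((539,128),(136,204),.178),'candle':((201,149),(407,204),.168),'tumbler':((371,103),(271,287),.153),'bowl':((363,367),(279,207),.062),
'propR':((76,364),(485,71),.133),'propL':((653,376),(68,65),.133)}
for k,(a,b,z) in P.items(): print(k,*tri(S(*a),T(*b)),'expect',z,atz('scene',S(*a),z)[:2],atz('top',T(*b),z)[:2])
print('front prop',atz('top',T(268,483),.133)); print('eggcup',atz('top',T(103,459),.074))
a,b=(109,170),(437.5,239.5)
print('wheel',*tri(a,b),atz('scene',a,.08)[:2],atz('top',b,.08)[:2])
for n in('scene','top'):
    r=np.load(f'pics/banding_wheel_{n}.npy').astype(np.uint8)
    print(n,[atz(n,p,.03)[:2].round(3).tolist() for p in ()])
for p in [(79,191),(146,183),(161,343),(89,354)]: print('board',atz('top',p,.03)[:2])
```

```text
vase [0.6223 0.0761 0.1788] 0.0014475467478600556 expect 0.178 [0.6215 0.077 ] [0.6225 0.0754]
candle [ 0.6168 -0.0667  0.1679] 0.0008910596648315 expect 0.168 [ 0.617  -0.0663] [ 0.6167 -0.0672]
tumbler [0.5799 0.0082 0.1531] 0.0012168671884731108 expect 0.153 [0.5798 0.0088] [0.5799 0.0076]
bowl [0.6556 0.001  0.0586] 0.0012802187394794127 expect 0.062 [0.6581 0.0015] [0.6544 0.0004]
propR [ 0.7031 -0.12    0.1352] 3.838290925953455e-05 expect 0.133 [ 0.7016 -0.1203] [ 0.704  -0.1204]
propL [0.7217 0.1148 0.1351] 0.0009457266653272126 expect 0.133 [0.7202 0.1158] [0.7225 0.1146]
front prop [0.4778 0.0157 0.133 ]
eggcup [0.5063 0.1096 0.074 ]
wheel [ 0.475  -0.341   0.0773] 0.002191986182488262 [ 0.478  -0.3387] [ 0.4747 -0.3411]
scene []
top []
board [0.6439 0.4356]
board [0.6532 0.2842]
board [0.3012 0.2508]
board [0.2889 0.4003]
```

Measured heights match the given ones to within 4 mm. I'll move above the vase with the closing line along x.

Request:
apply_moves --moves '[{"delta_pos":[0.03,-0.03,0.03],"roll":-0.13},{"delta_pos":[0.0381,-0.0456,0.005],"roll":-0.13},{"delta_pos":[0.0381,-0.0456,0.005],"roll":-0.13},{"delta_pos":[0.0381,-0.0456,0.005],"roll":-0.13},{"delta_pos":[0.0381,-0.0456,0.005],"roll":-0.13},{"delta_pos":[0.0381,-0.0456,0.005],"roll":-0.13},{"delta_pos":[0.0381,-0.0456,0.005],"roll":-0.13},{"delta_pos":[0.0381,-0.0456,0.005],"roll":-0.13},{"delta_pos":[0.0381,-0.0456,0.005],"roll":-0.13},{"delta_pos":[0.0381,-0.0456,0.005],"roll":-0.042},{"delta_pos":[0.0381,-0.0456,0.006],"roll":0},{"delta_pos":[0,0,0],"roll":0}]' --grip 1

```text
time_s: 3.1
tool_pos: [0.6234, 0.0719, 0.2989]
ee_rot: [0.709, 0.705, -0.001, 0.0]
wrist_force: [-0.5, 1.2, 0.1]
opening: 0.0928
gripper_force: 0.0
```

Request:
apply_moves --moves '[{"delta_pos":[0.0005,0.0005,-0.03],"roll":0},{"delta_pos":[0,0,-0.04],"roll":0},{"delta_pos":[0,0,-0.04],"roll":0},{"delta_pos":[0,0,-0.04],"roll":0},{"delta_pos":[0,0,-0.028],"roll":0},{"delta_pos":[0,0,0],"roll":0},{"delta_pos":[0,0,0],"roll":0}]'

```text
time_s: 3.98
tool_pos: [0.6227, 0.0769, 0.1233]
ee_rot: [0.707, 0.707, 0.001, 0.001]
wrist_force: [0.2, 0.3, 0.3]
opening: 0.0927
gripper_force: 0.0
```

Request:
apply_moves --moves '[{"delta_pos":[0,0,0],"roll":0},{"delta_pos":[0,0,0],"roll":0},{"delta_pos":[0,0,0],"roll":0},{"delta_pos":[0,0,0],"roll":0},{"delta_pos":[0,0,0],"roll":0},{"delta_pos":[0,0,0],"roll":0},{"delta_pos":[0,0,0],"roll":0},{"delta_pos":[0,0,0],"roll":0}]' --grip -1

```text
time_s: 4.97
tool_pos: [0.6222, 0.0763, 0.1216]
ee_rot: [0.707, 0.707, 0.0, 0.0]
wrist_force: [-0.2, -0.0, -1.3]
opening: 0.034
gripper_force: 30.0
```

Request:
apply_moves --moves '[{"delta_pos":[0,0,0.005],"roll":0},{"delta_pos":[0,0,0.005],"roll":0},{"delta_pos":[0,0,0.01],"roll":0},{"delta_pos":[0,0,0.01],"roll":0},{"delta_pos":[0,0,0],"roll":0},{"delta_pos":[0,0,0],"roll":0}]'

```text
time_s: 5.72
tool_pos: [0.6221, 0.0763, 0.1516]
ee_rot: [0.707, 0.707, -0.0, 0.0]
wrist_force: [-0.4, -0.5, -3.9]
opening: 0.0338
gripper_force: 30.0
```

Run:
```python
from h import *
s=get_state(); print(s['opening'],s['gripper_force'],s['wrist_force'],s['tool_pos'])
i=imaging.snapshot('scene')[:,:,::-1]; cv2.imwrite('pics/s1.png',cv2.resize(i[60:260,215:425],None,fx=3,fy=3))
```

```text
0.033787082025461046 29.999686537776142 [-0.36488129 -0.50919348 -3.88027416] [0.62212854 0.0762746  0.15162162]
```

View pics/s1.png

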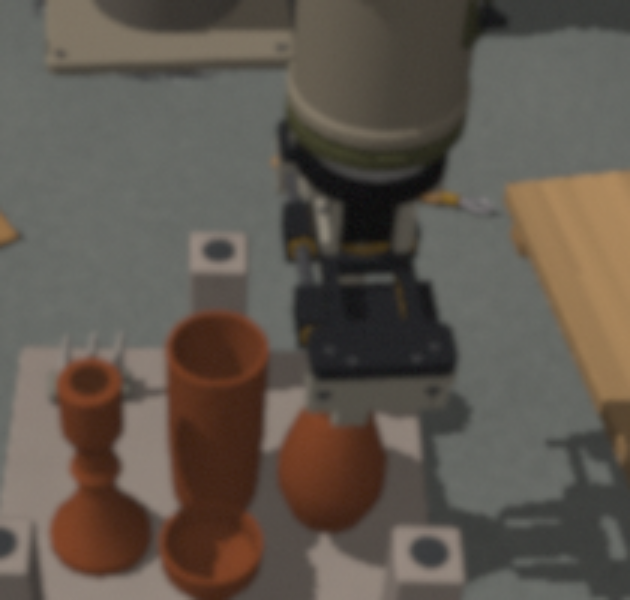

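The vase hangs upright and lifted. I'll carry it to the far slot on the board.

Request:
apply_moves --moves '[{"delta_pos":[0,0,0.03],"roll":0},{"delta_pos":[0,0.01,0.02],"roll":0},{"delta_pos":[-0.005,0.03,0],"roll":0},{"delta_pos":[-0.005,0.04,0],"roll":0},{"delta_pos":[-0.01,0.05,0],"roll":0},{"delta_pos":[-0.01,0.05,0],"roll":0},{"delta_pos":[-0.005,0.05,0],"roll":0},{"delta_pos":[-0.005,0.035,0],"roll":0},{"delta_pos":[0,0.012,0],"roll":0},{"delta_pos":[0,0,0],"roll":0},{"delta_pos":[0,0,0],"roll":0}]'

```text
time_s: 7.15
tool_pos: [0.5826, 0.352, 0.2016]
ee_rot: [0.707, 0.707, -0.0, 0.0]
wrist_force: [0.2, -0.8, -4.2]
opening: 0.0338
gripper_force: 30.0
```

Request:
apply_moves --moves '[{"delta_pos":[0,0,-0.02],"roll":0},{"delta_pos":[0,0,-0.025],"roll":0},{"delta_pos":[0,0,-0.01],"roll":0},{"delta_pos":[0,0,-0.005],"roll":0},{"delta_pos":[0,0,-0.004],"roll":0},{"delta_pos":[0,0,-0.002],"roll":0},{"delta_pos":[0,0,0],"roll":0},{"delta_pos":[0,0,0],"roll":0}]'

```text
time_s: 8.15
tool_pos: [0.5824, 0.3535, 0.1362]
ee_rot: [0.707, 0.707, 0.0, 0.0]
wrist_force: [0.1, 0.6, -3.9]
opening: 0.0339
gripper_force: 30.0
```

Request:
apply_moves --moves '[{"delta_pos":[0,0,-0.0015],"roll":0},{"delta_pos":[0,0,-0.001],"roll":0},{"delta_pos":[0,0,0],"roll":0},{"delta_pos":[0,0,0],"roll":0}]'

```text
time_s: 8.65
tool_pos: [0.5824, 0.3534, 0.1336]
ee_rot: [0.707, 0.707, 0.0, 0.0]
wrist_force: [-0.4, 0.4, 0.2]
opening: 0.0337
gripper_force: 30.0
```

Contact has been felt, so I'll release and go to the tumbler.

Request:
apply_moves --moves '[{"delta_pos":[0,0,0],"roll":0},{"delta_pos":[0,0,0],"roll":0},{"delta_pos":[0,0,0],"roll":0},{"delta_pos":[0,0,0],"roll":0},{"delta_pos":[0,0,0],"roll":0},{"delta_pos":[0,0,0.02],"roll":0},{"delta_pos":[0,0,0.04],"roll":0},{"delta_pos":[0,0,0.04],"roll":0}]' --grip 1

```text
time_s: 9.65
tool_pos: [0.5822, 0.3533, 0.2358]
ee_rot: [0.707, 0.707, 0.0, 0.0]
wrist_force: [-0.2, 1.0, -0.3]
opening: 0.093
gripper_force: 0.0
```

Request:
apply_moves --moves '[{"delta_pos":[0,-0.03,0],"roll":0},{"delta_pos":[0,-0.05,0],"roll":0},{"delta_pos":[0,-0.05,0],"roll":0},{"delta_pos":[-0.002,-0.055,0],"roll":0},{"delta_pos":[0,-0.055,0],"roll":0},{"delta_pos":[0,-0.055,0],"roll":0},{"delta_pos":[0,-0.04,0],"roll":0},{"delta_pos":[0,-0.01,0],"roll":0},{"delta_pos":[0,0,0],"roll":0},{"delta_pos":[0,0,0],"roll":0}]'

```text
time_s: 10.9
tool_pos: [0.5803, 0.0096, 0.2336]
ee_rot: [0.707, 0.708, 0.0, 0.0]
wrist_force: [-0.3, 0.6, 0.6]
opening: 0.0927
gripper_force: 0.0
```

Request:
apply_moves --moves '[{"delta_pos":[0,-0.0005,-0.03],"roll":0},{"delta_pos":[0,0,-0.03],"roll":0},{"delta_pos":[0,0,-0.03],"roll":0},{"delta_pos":[0,0,-0.025],"roll":0},{"delta_pos":[0,0,0],"roll":0},{"delta_pos":[0,0,0],"roll":0}]'

```text
time_s: 11.65
tool_pos: [0.5808, 0.0086, 0.1193]
ee_rot: [0.707, 0.708, 0.0, 0.0]
wrist_force: [0.8, 0.2, 0.2]
opening: 0.0931
gripper_force: 0.0
```

Request:
apply_moves --moves '[{"delta_pos":[0,0,0],"roll":0},{"delta_pos":[0,0,0],"roll":0},{"delta_pos":[0,0,0],"roll":0},{"delta_pos":[0,0,0],"roll":0},{"delta_pos":[0,0,0],"roll":0},{"delta_pos":[0,0,0],"roll":0}]' --grip -1

```text
time_s: 12.4
tool_pos: [0.5805, 0.0077, 0.1185]
ee_rot: [0.707, 0.707, 0.0, 0.0]
wrist_force: [0.5, 0.0, 2.2]
opening: 0.0621
gripper_force: 30.0
```

Request:
apply_moves --moves '[{"delta_pos":[0,0,0.005],"roll":0},{"delta_pos":[0,0,0.01],"roll":0},{"delta_pos":[0,0,0.02],"roll":0},{"delta_pos":[0,0,0.025],"roll":0},{"delta_pos":[0,0,0.02],"roll":0},{"delta_pos":[0,0,0],"roll":0},{"delta_pos":[0,0,0],"roll":0}]'

```text
time_s: 13.28
tool_pos: [0.5798, 0.0078, 0.1975]
ee_rot: [0.707, 0.707, -0.0, -0.0]
wrist_force: [0.1, -0.3, -3.9]
opening: 0.062
gripper_force: 30.0
```

Request:
apply_moves --moves '[{"delta_pos":[0,0.02,0.02],"roll":0},{"delta_pos":[-0.01,0.044,0],"roll":0},{"delta_pos":[-0.03,0.045,0],"roll":0},{"delta_pos":[-0.04,0.045,0],"roll":0},{"delta_pos":[-0.04,0.045,0],"roll":0},{"delta_pos":[-0.04,0.045,0],"roll":0},{"delta_pos":[-0.03,0.045,0],"roll":0},{"delta_pos":[-0.02,0.025,0],"roll":0},{"delta_pos":[-0.008,0.01,0],"roll":0},{"delta_pos":[0,0,0],"roll":0},{"delta_pos":[0,0,0],"roll":0}]'

```text
time_s: 14.65
tool_pos: [0.3628, 0.3311, 0.2182]
ee_rot: [0.707, 0.707, -0.0, 0.0]
wrist_force: [-0.1, -0.0, -2.8]
opening: 0.0615
gripper_force: 30.0
```

Request:
apply_moves --moves '[{"delta_pos":[0,0,-0.025],"roll":0},{"delta_pos":[0,0,-0.03],"roll":0},{"delta_pos":[0,0,-0.015],"roll":0},{"delta_pos":[0,0,-0.008],"roll":0},{"delta_pos":[0,0,-0.004],"roll":0},{"delta_pos":[0,0,-0.003],"roll":0},{"delta_pos":[0,0,0],"roll":0},{"delta_pos":[0,0,0],"roll":0}]'

```text
time_s: 15.65
tool_pos: [0.3624, 0.3321, 0.1337]
ee_rot: [0.707, 0.707, 0.0, 0.0]
wrist_force: [-0.2, -0.0, -2.4]
opening: 0.0616
gripper_force: 30.0
```

Request:
apply_moves --moves '[{"delta_pos":[0,0,-0.0015],"roll":0},{"delta_pos":[0,0,-0.001],"roll":0},{"delta_pos":[0,0,-0.001],"roll":0},{"delta_pos":[0,0,0],"roll":0},{"delta_pos":[0,0,0],"roll":0}]'

```text
time_s: 16.27
tool_pos: [0.3624, 0.3321, 0.1304]
ee_rot: [0.707, 0.707, 0.0, -0.0]
wrist_force: [-3.2, -1.3, 6.2]
opening: 0.0617
gripper_force: 30.0
```

Request:
apply_moves --moves '[{"delta_pos":[0,0,0],"roll":0},{"delta_pos":[0,0,0],"roll":0},{"delta_pos":[0,0,0],"roll":0},{"delta_pos":[0,0,0],"roll":0},{"delta_pos":[0,0,0.02],"roll":0},{"delta_pos":[0,0,0.04],"roll":0},{"delta_pos":[0,0,0.04],"roll":0},{"delta_pos":[0,0,0],"roll":0}]' --grip 1

```text
time_s: 17.27
tool_pos: [0.364, 0.3332, 0.2337]
ee_rot: [0.707, 0.707, 0.003, 0.001]
wrist_force: [0.5, -0.4, -0.5]
opening: 0.0934
gripper_force: 0.0
```

Request:
apply_moves --moves '[{"delta_pos":[0.02,-0.03,0],"roll":0},{"delta_pos":[0.03,-0.047,0],"roll":0},{"delta_pos":[0.03,-0.047,0],"roll":0},{"delta_pos":[0.03,-0.047,0],"roll":0},{"delta_pos":[0.03,-0.047,0],"roll":0},{"delta_pos":[0.03,-0.047,0],"roll":0},{"delta_pos":[0.03,-0.047,0],"roll":0},{"delta_pos":[0.03,-0.047,0],"roll":0},{"delta_pos":[0.0244,-0.0399,0],"roll":0},{"delta_pos":[0,0,0],"roll":0},{"delta_pos":[0,0,0],"roll":0}]'

```text
time_s: 18.65
tool_pos: [0.6159, -0.0667, 0.2283]
ee_rot: [0.707, 0.707, -0.0, -0.001]
wrist_force: [-0.1, -0.6, 0.3]
opening: 0.0927
gripper_force: 0.0
```

Request:
apply_moves --moves '[{"delta_pos":[0,0,-0.03],"roll":0},{"delta_pos":[0,0,-0.03],"roll":0},{"delta_pos":[0,0,-0.025],"roll":0},{"delta_pos":[0,0,-0.014],"roll":0},{"delta_pos":[0,0,0],"roll":0},{"delta_pos":[0,0,0],"roll":0}]'

```text
time_s: 19.4
tool_pos: [0.6173, -0.0669, 0.1321]
ee_rot: [0.707, 0.707, 0.001, 0.001]
wrist_force: [0.8, -0.2, 0.3]
opening: 0.093
gripper_force: 0.0
```

Request:
apply_moves --moves '[{"delta_pos":[0,0,0],"roll":0},{"delta_pos":[0,0,0],"roll":0},{"delta_pos":[0,0,0],"roll":0},{"delta_pos":[0,0,0],"roll":0},{"delta_pos":[0,0,0],"roll":0},{"delta_pos":[0,0,0],"roll":0},{"delta_pos":[0,0,0],"roll":0}]' --grip -1

```text
time_s: 20.27
tool_pos: [0.6166, -0.0671, 0.1306]
ee_rot: [0.707, 0.707, 0.0, 0.0]
wrist_force: [0.1, 0.5, -0.3]
opening: 0.0373
gripper_force: 30.0
```

Request:
apply_moves --moves '[{"delta_pos":[0,0,0.005],"roll":0},{"delta_pos":[0,0,0.01],"roll":0},{"delta_pos":[0,0,0.02],"roll":0},{"delta_pos":[0,0,0.025],"roll":0},{"delta_pos":[0,0,0.03],"roll":0},{"delta_pos":[0,0,0],"roll":0},{"delta_pos":[0,0,0],"roll":0}]'

```text
time_s: 21.15
tool_pos: [0.6164, -0.0671, 0.2202]
ee_rot: [0.707, 0.707, -0.0, -0.0]
wrist_force: [0.1, -0.7, -4.4]
opening: 0.0373
gripper_force: 30.0
```

Request:
apply_moves --moves '[{"delta_pos":[0,0.02,0],"roll":0},{"delta_pos":[-0.02,0.045,0],"roll":0},{"delta_pos":[-0.03,0.045,0],"roll":0},{"delta_pos":[-0.03,0.045,0],"roll":0},{"delta_pos":[-0.03,0.045,0],"roll":0},{"delta_pos":[-0.02,0.045,0],"roll":0},{"delta_pos":[-0.014,0.045,0],"roll":0},{"delta_pos":[0,0.045,0],"roll":0},{"delta_pos":[0,0.04,0],"roll":0},{"delta_pos":[0,0.035,0],"roll":0},{"delta_pos":[0,0,0],"roll":0},{"delta_pos":[0,0,0],"roll":0}]'

```text
time_s: 22.65
tool_pos: [0.4716, 0.3428, 0.2195]
ee_rot: [0.707, 0.707, -0.001, -0.0]
wrist_force: [-0.2, -0.2, -3.8]
opening: 0.0372
gripper_force: 30.0
```

Request:
apply_moves --moves '[{"delta_pos":[0,0,-0.025],"roll":0},{"delta_pos":[0,0,-0.03],"roll":0},{"delta_pos":[0,0,-0.012],"roll":0},{"delta_pos":[0,0,-0.005],"roll":0},{"delta_pos":[0,0,-0.003],"roll":0},{"delta_pos":[0,0,0],"roll":0},{"delta_pos":[0,0,0],"roll":0}]'

```text
time_s: 23.52
tool_pos: [0.473, 0.3432, 0.1465]
ee_rot: [0.707, 0.707, 0.001, 0.0]
wrist_force: [0.3, 0.6, -3.5]
opening: 0.0374
gripper_force: 30.0
```

Request:
apply_moves --moves '[{"delta_pos":[0,0,-0.0015],"roll":0},{"delta_pos":[0,0,-0.0015],"roll":0},{"delta_pos":[0,0,0],"roll":0},{"delta_pos":[0,0,0],"roll":0},{"delta_pos":[0,0,0],"roll":0}]'

```text
time_s: 24.15
tool_pos: [0.4725, 0.3429, 0.1426]
ee_rot: [0.707, 0.707, -0.0, -0.0]
wrist_force: [0.7, -0.6, -3.4]
opening: 0.037
gripper_force: 30.0
```

Request:
apply_moves --moves '[{"delta_pos":[0,0,-0.001],"roll":0},{"delta_pos":[0,0,0],"roll":0},{"delta_pos":[0,0,0],"roll":0}]'

```text
time_s: 24.52
tool_pos: [0.4727, 0.3432, 0.1424]
ee_rot: [0.707, 0.707, 0.0, -0.0]
wrist_force: [-2.2, 0.1, 4.8]
opening: 0.0369
gripper_force: 30.0
```

Contact. I'll release with a partial opening (51 mm), rise, and look.

Request:
apply_moves --moves '[{"delta_pos":[0,0,0],"roll":0},{"delta_pos":[0,0,0],"roll":0},{"delta_pos":[0,0,0],"roll":0},{"delta_pos":[0,0,0],"roll":0},{"delta_pos":[0,0,0.02],"roll":0},{"delta_pos":[0,0,0.04],"roll":0},{"delta_pos":[0,0,0.04],"roll":0},{"delta_pos":[0,-0.02,0],"roll":0},{"delta_pos":[0,-0.04,0],"roll":0},{"delta_pos":[0,-0.05,0],"roll":0},{"delta_pos":[0,-0.05,0],"roll":0},{"delta_pos":[0,0,0],"roll":0}]' --grip 0.15

```text
time_s: 26.02
tool_pos: [0.4725, 0.1796, 0.2418]
ee_rot: [0.709, 0.706, -0.0, 0.0]
wrist_force: [0.6, 0.6, 0.1]
opening: 0.0538
gripper_force: 0.0
```

Run:
```python
from h import *
a=imaging.snapshot('scene')[:,:,::-1]; b=imaging.snapshot('top')[:,:,::-1]
cv2.imwrite('pics/s2.png',a)
cv2.imwrite('pics/t2.png',b); cv2.imwrite('pics/both2.png',np.vstack([cv2.resize(a[100:265,200:520],None,fx=1.8,fy=1.8,interpolation=3),cv2.resize(b[140:305,60:380],None,fx=1.8,fy=1.8,interpolation=3)]))
for n in('scene','top'):
  for th in('bowl','banding_wheel','bottle_vase','candlestick','tumbler'):
    print(n,th,models.place_of(n,th)[:1],[(m['pixel'],m['p'])for m in models.silhouettes(n,th)[:1]])
```

```text
scene bowl [{'pixel': [289.4, 254.2], 'p': 0.67}] [([285.1, 244.0], 0.95)]
scene banding_wheel [{'pixel': [119.0, 195.2], 'p': 0.96}] [([110.2, 176.0], 0.58)]
scene bottle_vase [{'pixel': [457.9, 210.3], 'p': 0.81}] [([469.6, 192.2], 0.78)]
scene candlestick [{'pixel': [286.8, 255.7], 'p': 0.75}] [([448.5, 147.3], 0.8)]
scene tumbler [{'pixel': [424.6, 136.4], 'p': 0.93}] [([430.0, 109.2], 0.97)]
top bowl [{'pixel': [266.5, 175.2], 'p': 0.9}] [([269.2, 172.6], 0.63)]
top banding_wheel [{'pixel': [422.0, 244.0], 'p': 0.97}] [([435.7, 239.4], 0.92)]
top bottle_vase [] []
top candlestick [{'pixel': [115.0, 262.2], 'p': 0.87}] [([99.8, 260.8], 0.74)]
top tumbler [{'pixel': [123.3, 314.4], 'p': 0.81}] [([105.6, 316.7], 0.91)]
```

View pics/both2.png

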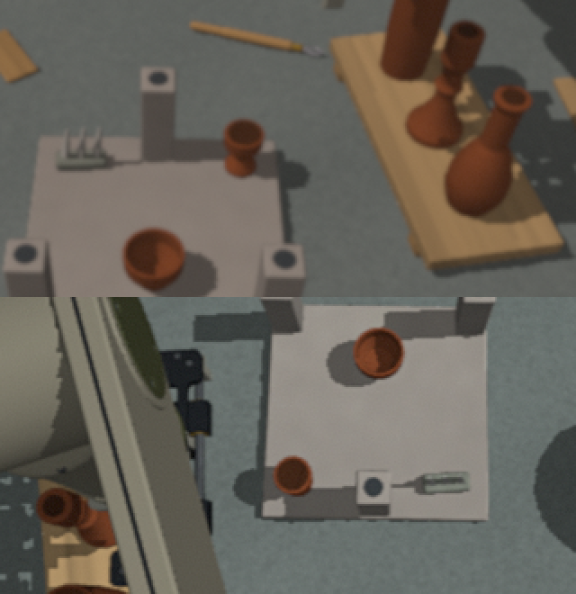

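All three pots stand on the board. The bowl is alone at (285.6,242.8) in the scene view and (270.6,171) in the top view. I'll refine the bowl and wheel centres.

Run:
```python
from h import *
np.set_printoptions(precision=4,suppress=True)
from scipy.optimize import least_squares
th=np.linspace(0,2*np.pi,60)
# wheel head outline & bowl rim: fit circle on plane z using masks' extreme outlines (top view)
def outline(n,m):
    c=max(cv2.findContours(m.astype(np.uint8),0,1)[0],key=cv2.contourArea)[:,0]; return cv2.convexHull(c)[:,0].astype(float)
for n,f in(('scene','pics/s2.png'),('top','pics/t2.png')):
    im=cv2.imread(f).astype(int); red=(im[:,:,2]>1.5*im[:,:,0])&(im[:,:,2]>50)
    lab=cv2.connectedComponents(red.astype(np.uint8))[1]
    l=lab[242,286] if n=='scene' else lab[171,270]
    if l==0: print('no'); continue
    m=lab==l; h=outline(n,m); lo=h[:,1].max()
    # rim pixels: upper hull part
    W=np.array([atz(n,p,.062)[:2] for p in h]); 
    sel=h[:,1]<np.median(h[:,1]) 
    fit=least_squares(lambda q:np.hypot(*(W[sel]-q).T)-.032,W.mean(0)); print(n,'bowl',m.sum(),fit.x,'rms',np.sqrt(2*fit.cost/sel.sum()))
    g=cv2.imread(f); w=models.silhouettes(n,'banding_wheel')[0]['region']; h=outline(n,w)
    W=np.array([atz(n,p,.08)[:2] for p in h])
    fit=least_squares(lambda q:np.hypot(*(W-q).T)-.09,[.476,-.34],loss='soft_l1',f_scale=.002)
    print(n,'wheel',fit.x,np.hypot(*(W-fit.x).T).min(),np.hypot(*(W-fit.x).T).max())
a=cv2.imread('pics/s2.png')[130:225,50:170];b=cv2.imread('pics/t2.png')[190:290,385:490]
a=cv2.resize(a,(400,317),interpolation=3);b=cv2.resize(b,(399,380),interpolation=3)
cv2.imwrite('pics/w.png',np.hstack([np.vstack([a,np.zeros((63,400,3),np.uint8)]),b]))
```

```text
scene bowl 933 [0.6562 0.0009] rms 0.0005343046911517545
scene wheel [ 0.4841 -0.3355] 0.08741557508353642 0.12420620256448406
top bowl 619 [0.6548 0.0004] rms 0.0006138246077974046
top wheel [ 0.4755 -0.3393] 0.08806013406985072 0.0906257069959709
```

View pics/w.png

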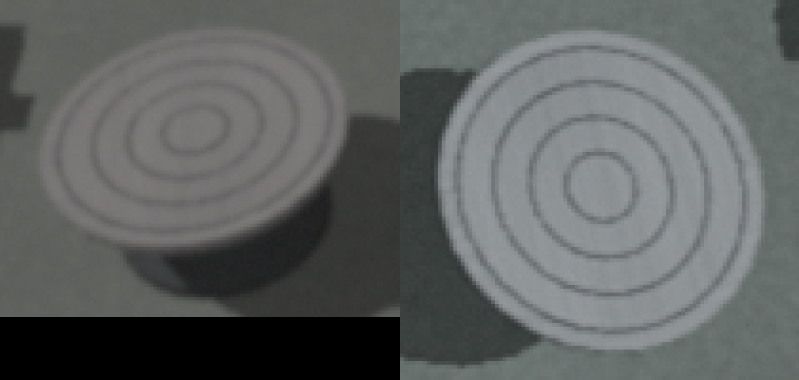

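Ring centres are at (108.5,169) in the scene view and (437.9,238.9) in the top view, which puts the wheel at about (0.476, -0.340). The bowl is at (0.6555, 0.0006).

Request:
apply_moves --moves '[{"delta_pos":[0.02,-0.02,0],"roll":0},{"delta_pos":[0.035,-0.035,0],"roll":0},{"delta_pos":[0.035,-0.035,0],"roll":0},{"delta_pos":[0.035,-0.035,0],"roll":0},{"delta_pos":[0.035,-0.035,0],"roll":0},{"delta_pos":[0.023,-0.023,0],"roll":0},{"delta_pos":[0,0,0],"roll":0},{"delta_pos":[0,0,0],"roll":0},{"delta_pos":[0,0,0],"roll":0}]' --grip 1

```text
time_s: 28.35
tool_pos: [0.6551, 0.001, 0.2419]
ee_rot: [0.707, 0.708, 0.0, -0.0]
wrist_force: [0.3, 0.5, -0.4]
opening: 0.093
gripper_force: 0.0
```

Request:
apply_moves --moves '[{"delta_pos":[0,0,-0.04],"roll":0},{"delta_pos":[0,0,-0.05],"roll":0},{"delta_pos":[0,0,-0.05],"roll":0},{"delta_pos":[0,0,-0.035],"roll":0},{"delta_pos":[0,0,-0.02],"roll":0},{"delta_pos":[0,0,-0.01],"roll":0},{"delta_pos":[0,0,0],"roll":0},{"delta_pos":[0,0,0],"roll":0}]'

```text
time_s: 29.35
tool_pos: [0.6569, -0.0002, 0.0386]
ee_rot: [0.707, 0.707, 0.001, 0.001]
wrist_force: [0.3, -0.6, -0.1]
opening: 0.0929
gripper_force: 0.0
```

Request:
apply_moves --moves '[{"delta_pos":[0,0,0],"roll":0},{"delta_pos":[0,0,0],"roll":0},{"delta_pos":[0,0,0],"roll":0},{"delta_pos":[0,0,0],"roll":0},{"delta_pos":[0,0,0],"roll":0},{"delta_pos":[0,0,0],"roll":0}]' --grip -1

```text
time_s: 30.1
tool_pos: [0.6557, -0.0001, 0.0368]
ee_rot: [0.707, 0.707, 0.0, 0.0]
wrist_force: [-0.8, -0.8, 2.5]
opening: 0.0627
gripper_force: 30.0
```

Request:
apply_moves --moves '[{"delta_pos":[0,0,0.005],"roll":0},{"delta_pos":[0,0,0.01],"roll":0},{"delta_pos":[0,0,0.02],"roll":0},{"delta_pos":[0,0,0.035],"roll":0},{"delta_pos":[0,0,0.04],"roll":0},{"delta_pos":[0,0,0.04],"roll":0},{"delta_pos":[0,0,0],"roll":0},{"delta_pos":[0,0,0],"roll":0}]'

```text
time_s: 31.1
tool_pos: [0.6555, -0.0001, 0.1869]
ee_rot: [0.707, 0.707, 0.0, 0.0]
wrist_force: [-0.8, -0.5, -2.0]
opening: 0.0625
gripper_force: 30.0
```

Request:
apply_moves --moves '[{"delta_pos":[-0.01,-0.02,0],"roll":0},{"delta_pos":[-0.025,-0.045,0],"roll":0},{"delta_pos":[-0.025,-0.045,0],"roll":0},{"delta_pos":[-0.025,-0.045,0],"roll":0},{"delta_pos":[-0.025,-0.045,0],"roll":0},{"delta_pos":[-0.025,-0.045,0],"roll":0},{"delta_pos":[-0.02,-0.045,0],"roll":0},{"delta_pos":[-0.0145,-0.03,0],"roll":0},{"delta_pos":[-0.01,-0.0205,0],"roll":0},{"delta_pos":[0,0,0],"roll":0},{"delta_pos":[0,0,0],"roll":0},{"delta_pos":[0,0,0],"roll":0}]'

```text
time_s: 32.6
tool_pos: [0.4761, -0.3398, 0.1862]
ee_rot: [0.707, 0.707, 0.0, -0.0]
wrist_force: [0.6, -0.3, -1.3]
opening: 0.0626
gripper_force: 30.0
```

Request:
apply_moves --moves '[{"delta_pos":[0,0,-0.02],"roll":0},{"delta_pos":[0,0,-0.03],"roll":0},{"delta_pos":[0,0,-0.02],"roll":0},{"delta_pos":[0,0,-0.008],"roll":0},{"delta_pos":[0,0,-0.006],"roll":0},{"delta_pos":[0,0,0],"roll":0},{"delta_pos":[0,0,0],"roll":0}]'

```text
time_s: 33.48
tool_pos: [0.4766, -0.3411, 0.1036]
ee_rot: [0.707, 0.707, 0.0, 0.001]
wrist_force: [-0.6, 0.4, -1.0]
opening: 0.0624
gripper_force: 30.0
```

Request:
apply_moves --moves '[{"delta_pos":[0,0,-0.002],"roll":0},{"delta_pos":[0,0,-0.001],"roll":0},{"delta_pos":[0,0,-0.001],"roll":0},{"delta_pos":[0,0,0],"roll":0},{"delta_pos":[0,0,0],"roll":0}]'

```text
time_s: 34.1
tool_pos: [0.4761, -0.3407, 0.0988]
ee_rot: [0.707, 0.707, -0.0, 0.0]
wrist_force: [-0.8, 0.9, 0.7]
opening: 0.0626
gripper_force: 30.0
```

Request:
apply_moves --moves '[{"delta_pos":[0,0,0],"roll":0},{"delta_pos":[0,0,0],"roll":0},{"delta_pos":[0,0,0],"roll":0},{"delta_pos":[0,0,0],"roll":0},{"delta_pos":[0,0,0.02],"roll":0},{"delta_pos":[0,0,0.05],"roll":0},{"delta_pos":[0,0,0.05],"roll":0},{"delta_pos":[0,0,0.02],"roll":0},{"delta_pos":[0,0.05,0],"roll":0},{"delta_pos":[0,0.06,0],"roll":0},{"delta_pos":[0,0.06,0],"roll":0},{"delta_pos":[0,0.06,0],"roll":0}]' --grip 1

```text
time_s: 35.6
tool_pos: [0.4756, -0.1088, 0.2387]
ee_rot: [0.707, 0.707, 0.0, -0.0]
wrist_force: [1.5, -0.0, 0.6]
opening: 0.093
gripper_force: 0.0
```

Run:
```python
from h import *
print(get_state()['tool_pos'])
a=imaging.snapshot('scene')[:,:,::-1]; b=imaging.snapshot('top')[:,:,::-1]
cv2.imwrite('pics/s3.png',a); cv2.imwrite('pics/t3.png',b)
a=cv2.resize(a[130:225,50:170],(400,317),interpolation=3);b=cv2.resize(b[190:290,385:490],(399,380),interpolation=3)
cv2.imwrite('pics/w3.png',np.hstack([np.vstack([a,np.zeros((63,400,3),np.uint8)]),b]))
print(models.place_of('scene','bowl'),models.place_of('top','bowl'),proj('scene',[.476,-.34,.08]),proj('top',[.476,-.34,.08]))
```

```text
[ 0.47555171 -0.10880688  0.23873673]
[{'pixel': [111.7, 169.8], 'p': 0.88}] [] [108.51168527 169.29880618] [436.86494352 238.90937176]
```

View pics/w3.png

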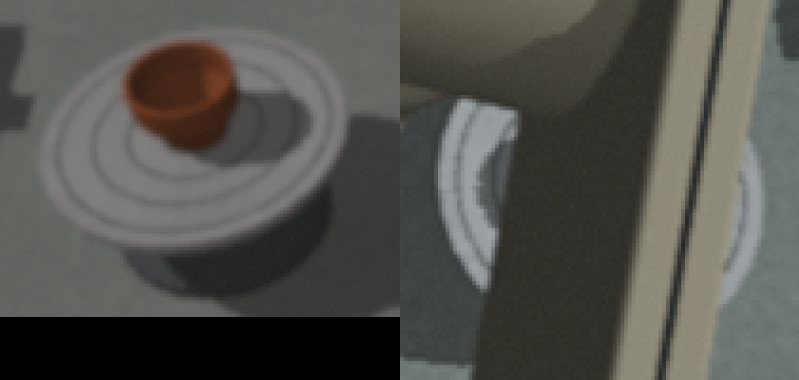

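The bowl stands upright and centred, with its foot within the inner ring. Next I return the candlestick.

Request:
apply_moves --moves '[{"delta_pos":[0,0.03,0.01],"roll":0},{"delta_pos":[0,0.05,0],"roll":0},{"delta_pos":[0,0.055,0],"roll":0},{"delta_pos":[-0.0035,0.055,0],"roll":0},{"delta_pos":[0,0.055,0],"roll":0},{"delta_pos":[0,0.055,0],"roll":0},{"delta_pos":[0,0.055,0],"roll":0},{"delta_pos":[0,0.05,0],"roll":0},{"delta_pos":[0,0.035,0],"roll":0},{"delta_pos":[0,0.014,0],"roll":0},{"delta_pos":[0,0,0],"roll":0},{"delta_pos":[0,0,0],"roll":0}]' --grip 0.15

```text
time_s: 37.3
tool_pos: [0.4732, 0.3418, 0.2486]
ee_rot: [0.708, 0.707, -0.0, 0.0]
wrist_force: [0.4, -0.4, 1.0]
opening: 0.0534
gripper_force: 0.0
```

Request:
apply_moves --moves '[{"delta_pos":[0,0,0],"roll":0}]'

```text
time_s: 37.42
tool_pos: [0.473, 0.3422, 0.2488]
ee_rot: [0.708, 0.707, 0.0, 0.0]
wrist_force: [-0.6, 0.0, 0.3]
opening: 0.0534
gripper_force: 0.0
```

Request:
apply_moves --moves '[{"delta_pos":[0,0.0005,-0.03],"roll":0},{"delta_pos":[0,0,-0.03],"roll":0},{"delta_pos":[0,0,-0.025],"roll":0},{"delta_pos":[0,0,-0.015],"roll":0},{"delta_pos":[0,0,-0.006],"roll":0},{"delta_pos":[0,0,0],"roll":0},{"delta_pos":[0,0,0],"roll":0}]'

```text
time_s: 38.3
tool_pos: [0.4732, 0.3443, 0.1439]
ee_rot: [0.707, 0.707, 0.001, 0.0]
wrist_force: [-0.6, 0.0, -0.3]
opening: 0.0535
gripper_force: 0.0
```

Request:
apply_moves --moves '[{"delta_pos":[0,0,0],"roll":0},{"delta_pos":[0,0,0],"roll":0},{"delta_pos":[0,0,0],"roll":0},{"delta_pos":[0,0,0],"roll":0},{"delta_pos":[0,0,0],"roll":0}]' --grip -1

```text
time_s: 38.92
tool_pos: [0.4728, 0.3441, 0.1431]
ee_rot: [0.707, 0.707, 0.0, 0.0]
wrist_force: [-1.1, 0.3, 4.2]
opening: 0.0375
gripper_force: 30.0
```

Request:
apply_moves --moves '[{"delta_pos":[0,0,0.005],"roll":0},{"delta_pos":[0,0,0.01],"roll":0},{"delta_pos":[0,0,0.02],"roll":0},{"delta_pos":[0,0,0.025],"roll":0},{"delta_pos":[0,0,0.03],"roll":0},{"delta_pos":[0,0,0],"roll":0},{"delta_pos":[0,0,0],"roll":0}]'

```text
time_s: 39.8
tool_pos: [0.4724, 0.3438, 0.2321]
ee_rot: [0.707, 0.707, -0.0, -0.0]
wrist_force: [-0.5, 0.6, -3.6]
opening: 0.0372
gripper_force: 30.0
```

Request:
apply_moves --moves '[{"delta_pos":[0,-0.03,0],"roll":0},{"delta_pos":[0,-0.045,0],"roll":0},{"delta_pos":[0.01,-0.045,0],"roll":0},{"delta_pos":[0.02,-0.045,0],"roll":0},{"delta_pos":[0.03,-0.045,0],"roll":0},{"delta_pos":[0.03,-0.045,0],"roll":0},{"delta_pos":[0.03,-0.045,0],"roll":0},{"delta_pos":[0.014,-0.045,0],"roll":0},{"delta_pos":[0.01,-0.04,0],"roll":0},{"delta_pos":[0,-0.025,0],"roll":0},{"delta_pos":[0,0,0],"roll":0},{"delta_pos":[0,0,0],"roll":0}]'

```text
time_s: 41.3
tool_pos: [0.6159, -0.0654, 0.2312]
ee_rot: [0.707, 0.707, -0.0, -0.001]
wrist_force: [0.2, 0.0, -4.2]
opening: 0.0372
gripper_force: 30.0
```

Request:
apply_moves --moves '[{"delta_pos":[0,0,-0.03],"roll":0},{"delta_pos":[0,0,-0.035],"roll":0},{"delta_pos":[0,0,-0.018],"roll":0},{"delta_pos":[0,0,-0.008],"roll":0},{"delta_pos":[0,0,-0.006],"roll":0},{"delta_pos":[0,0,0],"roll":0},{"delta_pos":[0,0,0],"roll":0}]'

```text
time_s: 42.18
tool_pos: [0.6172, -0.0662, 0.1368]
ee_rot: [0.707, 0.707, 0.0, 0.001]
wrist_force: [-0.4, -0.4, -3.2]
opening: 0.0375
gripper_force: 30.0
```

Request:
apply_moves --moves '[{"delta_pos":[0,0,-0.002],"roll":0},{"delta_pos":[0,0,-0.001],"roll":0},{"delta_pos":[0,0,-0.001],"roll":0},{"delta_pos":[0,0,-0.0005],"roll":0},{"delta_pos":[0,0,0],"roll":0},{"delta_pos":[0,0,0],"roll":0}]'

```text
time_s: 42.92
tool_pos: [0.6166, -0.0661, 0.1313]
ee_rot: [0.707, 0.707, 0.0, 0.0]
wrist_force: [-1.1, 0.3, -1.7]
opening: 0.0371
gripper_force: 30.0
```

Request:
apply_moves --moves '[{"delta_pos":[0,0,-0.0005],"roll":0},{"delta_pos":[0,0,0],"roll":0},{"delta_pos":[0,0,0],"roll":0}]'

```text
time_s: 43.3
tool_pos: [0.6167, -0.0661, 0.1312]
ee_rot: [0.707, 0.707, 0.0, 0.0]
wrist_force: [-3.5, 1.5, 5.0]
opening: 0.0371
gripper_force: 30.0
```

Request:
apply_moves --moves '[{"delta_pos":[0,0,0],"roll":0},{"delta_pos":[0,0,0],"roll":0},{"delta_pos":[0,0,0],"roll":0},{"delta_pos":[0,0,0],"roll":0},{"delta_pos":[0,0,0.02],"roll":0},{"delta_pos":[0,0,0.04],"roll":0},{"delta_pos":[0,0,0.05],"roll":0},{"delta_pos":[0,0,0],"roll":0}]' --grip 1

```text
time_s: 44.3
tool_pos: [0.6197, -0.0667, 0.2486]
ee_rot: [0.707, 0.707, 0.003, 0.005]
wrist_force: [0.1, -0.5, 0.5]
opening: 0.093
gripper_force: 0.0
```

Request:
apply_moves --moves '[{"delta_pos":[-0.02,0.03,0],"roll":0},{"delta_pos":[-0.03,0.047,0],"roll":0},{"delta_pos":[-0.03,0.047,0],"roll":0},{"delta_pos":[-0.03,0.047,0],"roll":0},{"delta_pos":[-0.03,0.047,0],"roll":0},{"delta_pos":[-0.03,0.047,0],"roll":0},{"delta_pos":[-0.03,0.047,0],"roll":0},{"delta_pos":[-0.03,0.047,0],"roll":0},{"delta_pos":[-0.024,0.039,0],"roll":0},{"delta_pos":[0,0,0],"roll":0},{"delta_pos":[0,0,0],"roll":0}]'

```text
time_s: 45.68
tool_pos: [0.3627, 0.3316, 0.2409]
ee_rot: [0.707, 0.707, 0.0, 0.0]
wrist_force: [-0.4, 0.1, -0.5]
opening: 0.093
gripper_force: 0.0
```

Request:
apply_moves --moves '[{"delta_pos":[0,0,-0.03],"roll":0},{"delta_pos":[0,0,-0.035],"roll":0},{"delta_pos":[0,0,-0.03],"roll":0},{"delta_pos":[0,0,-0.015],"roll":0},{"delta_pos":[0,0,0],"roll":0},{"delta_pos":[0,0,0],"roll":0}]'

```text
time_s: 46.42
tool_pos: [0.3636, 0.3321, 0.1321]
ee_rot: [0.707, 0.707, 0.001, 0.0]
wrist_force: [1.1, 0.4, 0.6]
opening: 0.093
gripper_force: 0.0
```

Request:
apply_moves --moves '[{"delta_pos":[0,0,0],"roll":0},{"delta_pos":[0,0,0],"roll":0},{"delta_pos":[0,0,0],"roll":0},{"delta_pos":[0,0,0],"roll":0},{"delta_pos":[0,0,0],"roll":0},{"delta_pos":[0,0,0],"roll":0}]' --grip -1

```text
time_s: 47.18
tool_pos: [0.3627, 0.332, 0.1308]
ee_rot: [0.707, 0.707, 0.0, 0.0]
wrist_force: [0.8, -0.2, 1.9]
opening: 0.0618
gripper_force: 30.0
```

Request:
apply_moves --moves '[{"delta_pos":[0,0,0.005],"roll":0},{"delta_pos":[0,0,0.01],"roll":0},{"delta_pos":[0,0,0.02],"roll":0},{"delta_pos":[0,0,0.025],"roll":0},{"delta_pos":[0,0,0.03],"roll":0},{"delta_pos":[0,0,0],"roll":0},{"delta_pos":[0,0,0],"roll":0}]'

```text
time_s: 48.05
tool_pos: [0.3622, 0.3317, 0.2196]
ee_rot: [0.707, 0.707, -0.001, -0.0]
wrist_force: [-0.7, -0.0, -3.5]
opening: 0.0619
gripper_force: 30.0
```

Request:
apply_moves --moves '[{"delta_pos":[0.008,-0.01,0.01],"roll":0},{"delta_pos":[0.02,-0.025,0],"roll":0},{"delta_pos":[0.03,-0.045,0],"roll":0},{"delta_pos":[0.04,-0.045,0],"roll":0},{"delta_pos":[0.04,-0.045,0],"roll":0},{"delta_pos":[0.04,-0.045,0],"roll":0},{"delta_pos":[0.03,-0.045,0],"roll":0},{"delta_pos":[0.01,-0.044,0],"roll":0},{"delta_pos":[0,-0.02,0],"roll":0},{"delta_pos":[0,0,0],"roll":0},{"delta_pos":[0,0,0],"roll":0}]'

```text
time_s: 49.42
tool_pos: [0.5802, 0.0087, 0.2305]
ee_rot: [0.707, 0.707, 0.0, -0.0]
wrist_force: [-0.3, 0.4, -3.1]
opening: 0.062
gripper_force: 30.0
```

Request:
apply_moves --moves '[{"delta_pos":[0,0,-0.03],"roll":0},{"delta_pos":[0,0,-0.035],"roll":0},{"delta_pos":[0,0,-0.025],"roll":0},{"delta_pos":[0,0,-0.012],"roll":0},{"delta_pos":[0,0,-0.005],"roll":0},{"delta_pos":[0,0,0],"roll":0},{"delta_pos":[0,0,0],"roll":0}]'

```text
time_s: 50.3
tool_pos: [0.5814, 0.0079, 0.125]
ee_rot: [0.707, 0.707, 0.001, 0.001]
wrist_force: [-0.2, -0.4, -2.9]
opening: 0.0615
gripper_force: 30.0
```

Request:
apply_moves --moves '[{"delta_pos":[-0.0005,0,-0.002],"roll":0},{"delta_pos":[0,0,-0.0015],"roll":0},{"delta_pos":[0,0,-0.001],"roll":0},{"delta_pos":[0,0,-0.0005],"roll":0},{"delta_pos":[0,0,0],"roll":0},{"delta_pos":[0,0,0],"roll":0}]'

```text
time_s: 51.05
tool_pos: [0.5801, 0.0079, 0.1188]
ee_rot: [0.707, 0.707, 0.0, 0.0]
wrist_force: [-1.8, -0.3, -0.0]
opening: 0.0613
gripper_force: 30.0
```

Request:
apply_moves --moves '[{"delta_pos":[0,0,-0.0003],"roll":0},{"delta_pos":[0,0,0],"roll":0},{"delta_pos":[0,0,0],"roll":0},{"delta_pos":[0,0,0],"roll":0},{"delta_pos":[0,0,0.02],"roll":0},{"delta_pos":[0,0,0.04],"roll":0},{"delta_pos":[0,0,0.06],"roll":0},{"delta_pos":[0,0,0],"roll":0}]' --grip 1

```text
time_s: 52.05
tool_pos: [0.5836, 0.0077, 0.247]
ee_rot: [0.707, 0.707, 0.004, 0.005]
wrist_force: [-0.4, -1.2, 0.1]
opening: 0.0931
gripper_force: 0.0
```

Request:
apply_moves --moves '[{"delta_pos":[0,0.03,0],"roll":0},{"delta_pos":[0.0025,0.05,0],"roll":0},{"delta_pos":[0,0.055,0],"roll":0},{"delta_pos":[0,0.055,0],"roll":0},{"delta_pos":[0,0.055,0],"roll":0},{"delta_pos":[0,0.05,0],"roll":0},{"delta_pos":[0,0.035,0],"roll":0},{"delta_pos":[0,0.0155,0],"roll":0},{"delta_pos":[0,0,0],"roll":0},{"delta_pos":[0,0,0],"roll":0},{"delta_pos":[0,0,0],"roll":0}]'

```text
time_s: 53.42
tool_pos: [0.583, 0.3519, 0.2386]
ee_rot: [0.708, 0.706, -0.0, 0.0]
wrist_force: [1.0, -1.1, 0.3]
opening: 0.0926
gripper_force: 0.0
```

Request:
apply_moves --moves '[{"delta_pos":[0,0,-0.03],"roll":0},{"delta_pos":[0,0,-0.03],"roll":0},{"delta_pos":[0,0,-0.03],"roll":0},{"delta_pos":[0,0,-0.0145],"roll":0},{"delta_pos":[0,0,0],"roll":0},{"delta_pos":[0,0,0],"roll":0}]'

```text
time_s: 54.18
tool_pos: [0.5835, 0.3536, 0.1357]
ee_rot: [0.707, 0.707, 0.001, 0.0]
wrist_force: [0.0, -0.4, 0.3]
opening: 0.093
gripper_force: 0.0
```

Request:
apply_moves --moves '[{"delta_pos":[0,0,0],"roll":0},{"delta_pos":[0,0,0],"roll":0},{"delta_pos":[0,0,0],"roll":0},{"delta_pos":[0,0,0],"roll":0},{"delta_pos":[0,0,0],"roll":0},{"delta_pos":[0,0,0],"roll":0},{"delta_pos":[0,0,0],"roll":0},{"delta_pos":[0,0,0],"roll":0}]' --grip -1

```text
time_s: 55.18
tool_pos: [0.5826, 0.3534, 0.1338]
ee_rot: [0.707, 0.707, 0.0, 0.0]
wrist_force: [0.2, 0.3, -0.1]
opening: 0.0343
gripper_force: 30.0
```

Request:
apply_moves --moves '[{"delta_pos":[0,0,0.005],"roll":0},{"delta_pos":[0,0,0.01],"roll":0},{"delta_pos":[0,0,0.02],"roll":0},{"delta_pos":[0,0,0.025],"roll":0},{"delta_pos":[0,0,0.02],"roll":0},{"delta_pos":[0,0,0],"roll":0},{"delta_pos":[0,0,0],"roll":0}]'

```text
time_s: 56.05
tool_pos: [0.5823, 0.3532, 0.2131]
ee_rot: [0.707, 0.707, -0.0, -0.0]
wrist_force: [-1.7, 0.7, -3.6]
opening: 0.0334
gripper_force: 30.0
```

Request:
apply_moves --moves '[{"delta_pos":[0,-0.012,0],"roll":0},{"delta_pos":[0.005,-0.035,0],"roll":0},{"delta_pos":[0.005,-0.05,0],"roll":0},{"delta_pos":[0.01,-0.05,0],"roll":0},{"delta_pos":[0.01,-0.05,0],"roll":0},{"delta_pos":[0.005,-0.04,0],"roll":0},{"delta_pos":[0.005,-0.03,0],"roll":0},{"delta_pos":[0,-0.01,0],"roll":0},{"delta_pos":[0,0,0],"roll":0},{"delta_pos":[0,0,0],"roll":0}]'

```text
time_s: 57.3
tool_pos: [0.6222, 0.0776, 0.2136]
ee_rot: [0.707, 0.707, 0.0, -0.0]
wrist_force: [0.1, 0.5, -3.6]
opening: 0.0339
gripper_force: 30.0
```

Request:
apply_moves --moves '[{"delta_pos":[0,0,-0.03],"roll":0},{"delta_pos":[0,0,-0.035],"roll":0},{"delta_pos":[0,0,-0.015],"roll":0},{"delta_pos":[0,0,-0.006],"roll":0},{"delta_pos":[0,0,0],"roll":0},{"delta_pos":[0,0,0],"roll":0}]'

```text
time_s: 58.05
tool_pos: [0.6236, 0.0765, 0.1295]
ee_rot: [0.707, 0.707, 0.001, 0.001]
wrist_force: [0.5, 0.6, -3.0]
opening: 0.0337
gripper_force: 30.0
```

Request:
apply_moves --moves '[{"delta_pos":[-0.0005,0,-0.003],"roll":0},{"delta_pos":[0,0,-0.001],"roll":0},{"delta_pos":[0,0,-0.001],"roll":0},{"delta_pos":[0,0,0],"roll":0},{"delta_pos":[0,0,0],"roll":0}]'

```text
time_s: 58.68
tool_pos: [0.6221, 0.0764, 0.1229]
ee_rot: [0.707, 0.707, -0.0, 0.0]
wrist_force: [-0.1, -0.3, -3.0]
opening: 0.0334
gripper_force: 30.0
```

Request:
apply_moves --moves '[{"delta_pos":[0,0,-0.0007],"roll":0},{"delta_pos":[0,0,-0.0007],"roll":0},{"delta_pos":[0,0,0],"roll":0},{"delta_pos":[0,0,0],"roll":0}]'

```text
time_s: 59.18
tool_pos: [0.6223, 0.0764, 0.1218]
ee_rot: [0.707, 0.707, 0.0, 0.0]
wrist_force: [-0.9, -0.1, -0.3]
opening: 0.0339
gripper_force: 30.0
```

Touched. I'll release, rise, back away over the board side, and check.

Request:
apply_moves --moves '[{"delta_pos":[0,0,0],"roll":0},{"delta_pos":[0,0,0],"roll":0},{"delta_pos":[0,0,0],"roll":0},{"delta_pos":[0,0,0],"roll":0},{"delta_pos":[0,0,0],"roll":0},{"delta_pos":[0,0,0.02],"roll":0},{"delta_pos":[0,0,0.04],"roll":0},{"delta_pos":[0,0,0.05],"roll":0},{"delta_pos":[-0.01,0.04,0],"roll":0},{"delta_pos":[-0.03,0.05,0],"roll":0},{"delta_pos":[-0.03,0.05,0],"roll":0},{"delta_pos":[-0.03,0.05,0],"roll":0}]' --grip 1

```text
time_s: 60.68
tool_pos: [0.5214, 0.2679, 0.2334]
ee_rot: [0.707, 0.707, 0.001, 0.0]
wrist_force: [0.2, 0.4, -0.1]
opening: 0.0931
gripper_force: 0.0
```

Request:
apply_moves --moves '[{"delta_pos":[-0.03,0.05,0],"roll":0},{"delta_pos":[-0.03,0.05,0],"roll":0},{"delta_pos":[-0.03,0.04,0],"roll":0},{"delta_pos":[-0.03,0.04,0],"roll":0},{"delta_pos":[0,0,0],"roll":0},{"delta_pos":[0,0,0],"roll":0},{"delta_pos":[0,0,0],"roll":0},{"delta_pos":[0,0,0],"roll":0}]'

```text
time_s: 61.68
tool_pos: [0.403, 0.4455, 0.2316]
ee_rot: [0.708, 0.706, 0.0, 0.0]
wrist_force: [0.8, -0.0, -0.2]
opening: 0.0933
gripper_force: 0.0
```

Run:
```python
from h import *
a=imaging.snapshot('scene')[:,:,::-1]; b=imaging.snapshot('top')[:,:,::-1]
k=lambda i,x0,x1,y0,y1:cv2.resize(i[y0:y1,x0:x1],(390,290),interpolation=3)
A=cv2.imread('pics/scene0.png');B=cv2.imread('pics/top0.png')
cv2.imwrite('pics/cmp.png',np.vstack([np.hstack([k(A,195,385,150,291),k(a,195,385,150,291)]),np.hstack([k(b,380,500,190,279),k(b,195,385,140,281)])]))
o=lambda p,q:cv2.phaseCorrelate(np.float32(cv2.cvtColor(p,6)),np.float32(cv2.cvtColor(q,6)))
for nm,(x,y,w,h) in {'vase':(310,172,40,25),'candle':(230,177,34,30),'tumb':(268,160,40,40)}.items(): print(nm,o(A[y:y+h,x:x+w],a[y:y+h,x:x+w]))
from scipy.optimize import least_squares
for n,im,c in(('scene',a,(157,108)),('top',b,None)):
    im=im.astype(int); red=((im[:,:,2]>1.5*im[:,:,0])&(im[:,:,2]>50)).astype(np.uint8)
    u,v=proj(n,[.476,-.34,.11]).astype(int); l=cv2.connectedComponents(red)[1]; m=l==l[v,u]
    h=cv2.convexHull(max(cv2.findContours(m.astype(np.uint8),0,1)[0],key=cv2.contourArea)[:,0])[:,0].astype(float)
    s=h[:,1]<np.median(h[:,1]); W=np.array([atz(n,p,.124)[:2] for p in h[s]])
    f=least_squares(lambda q:np.hypot(*(W-q).T)-.032,[.476,-.34]); print(n,'bowl',m.sum(),f.x,f.cost)
s=get_state();print(s['time_s'],s['wrist_force'])
```

```text
vase ((0.2925164563013034, 0.2679030818002186), 1.1175491330623626)
candle ((0.355437864696281, -0.27933358214173154), 0.9508395649768688)
tumb ((0.05508892800484233, -0.167943233270762), 0.9503093549609184)
scene bowl 825 [ 0.47762766 -0.33858256] 6.907822074807536e-06
top bowl 669 [ 0.47450266 -0.3382784 ] 6.379367236279805e-07
61.775 [-0.78567708 -0.06502409  0.50077657]
```

View pics/cmp.png

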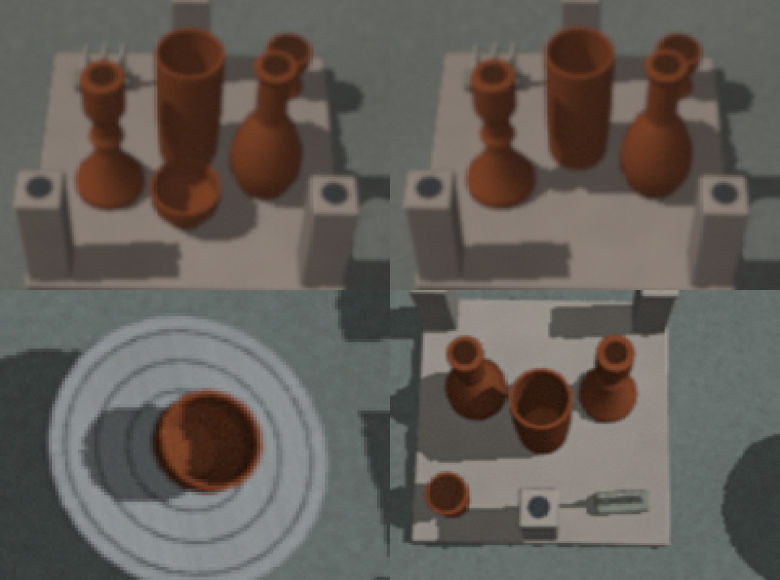

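The before and after views match to under half a pixel for all three pots. The egg cup and cone pack look undisturbed. The bowl measures about 2 mm from the wheel centre.

```bash
python3 -c "
from workcell import arm
print(arm.hand_in())"
```

```text
the job is handed in; nothing more can be done
None
```

The job is handed in (no verdict was returned): the bowl stands about 2 mm from the banding wheel's centre, the vase, candlestick and tumbler are back upright within about 1 mm of where they stood, and the egg cup and cone pack look undisturbed.

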